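# Rebuild the two-tier tray rack on its stepped posts

### The job

Put the tray rack back together: lower the deep tray, with the plane iron in it, over the stand's four posts until it sits flat on the lower shoulders, then the shallow tray, with its wedge, over the steel pins until it sits flat on the upper shoulders (either way round). Keep the trays level so that nothing spills, lower them all the way rather than letting them fall, and do not knock the glue jar or the chisel.

Things in the scene. Friction and masses are not known exactly. Their poses are not given: they have to be found in the camera images.
- stand: Stand, screwed to the bench: dark base board 206 (x) x 132 (y) x 16 mm with four stepped posts at x = +-83, y = +-46 mm. From the bench up: leg 30 mm thick to the lower shoulder at 50 mm, spindle 18 mm thick (edge rounded 1.5 mm) to the upper shoulder at 122 mm, steel pin 8 mm thick, tapered tip at 146 mm. Origin: centre of the underside; z up.
- lower_seat (a point): Point of the stand, on its axis, 50 mm above the bench: where the deep tray's origin comes when it sits on the lower shoulders. x along the stand's long side.
- upper_seat (a point): Point of the stand, on its axis, 122 mm above the bench: where the shallow tray's origin comes when it sits on the upper shoulders. x along the stand's long side.
- deep_tray: Deep tray, loose, pale wood, about 0.4 kg: floor 200 (x) x 126 (y) x 8 mm, on it a box 140 x 126 mm with walls to 34 mm above the underside. The floor sticks out 30 mm at both ends; there are its four through holes, 23 mm wide, at x = +-83, y = +-46 mm. Origin: centre of the underside; z up. Starts on a cork mat 4 mm thick; which tray is nearer varies.
- deep_handle (a point): Middle of the top edge of the deep tray's handle board, 66 mm above its underside. The board is 12 mm thick, runs along the tray's x in the middle (y = 0) and is 84 mm long at this height; take it from above.
- shallow_tray: Shallow tray, loose, pale wood, about 0.3 kg: outline, floor and hole places as the deep tray, but walls only to 22 mm above the underside and holes 13 mm wide, so they pass the 8 mm pins but not the 18 mm spindles. Origin: centre of the underside; x along the long side, z up. Starts on the cork mat.
- shallow_handle (a point): Middle of the top edge of the shallow tray's handle board, 60 mm above its underside. The board is 12 mm thick, runs along the tray's x in the middle (y = 0) and is 84 mm long at this height; take it from above.
- plane_iron: Steel plane iron 120 x 44 x 11 mm, 0.2 kg, lying loose in one of the deep tray's two compartments (each 126 x 50 mm inside), beside the handle board. Origin: centre of its underside.
- wedge: Oak wedge 80 x 26 x 18 mm, 0.05 kg, lying loose in one compartment of the shallow tray. Origin: centre of its underside.
- glue_jar: Bystander: jar with a dark screw lid, 59 mm wide, 76 mm high, behind the right end of the mat. Origin: centre of its underside.
- chisel: Bystander: chisel with a pale handle, 232 mm long, 26 mm thick, lying behind the mat. Origin: centre of its underside.

How it is judged:
On the way, in this order (a step that is already met when the one before it is completed fails the run):
1. the deep tray, with the iron in it, is home on the lower shoulders (z of deep_tray in the frame of stand between 0.047 and 0.053 m and horizontal distance between deep_tray and stand below 0.006 m and angle between the x axis of deep_tray and the x axis of stand, either way round below 0.06 rad and angle between deep_tray's own z axis and vertical below 0.03 rad and x of plane_iron in the frame of deep_tray between -0.063 and 0.063 m and y of plane_iron in the frame of deep_tray between -0.056 and 0.056 m and z of plane_iron in the frame of deep_tray between 0 and 0.03 m), for 0.2 s.
2. the shallow tray, with the wedge in it, is home on the upper shoulders (z of shallow_tray in the frame of stand between 0.119 and 0.125 m and horizontal distance between shallow_tray and stand below 0.006 m and angle between the x axis of shallow_tray and the x axis of stand, either way round below 0.06 rad and angle between shallow_tray's own z axis and vertical below 0.03 rad and x of wedge in the frame of shallow_tray between -0.063 and 0.063 m and y of wedge in the frame of shallow_tray between -0.056 and 0.056 m and z of wedge in the frame of shallow_tray between 0 and 0.03 m), for 0.2 s.
At the end, for the whole second after the job is handed in: Origins of deep and shallow tray 50 and 122 mm (+-3) above the stand's, within 6 mm of its axis; level within 0.03 rad, long sides along the stand's within 0.06 rad (either way round); iron in the deep tray, wedge in the shallow one; all at rest (all of step 1 and all of step 2 and linear speed of each of deep_tray, shallow_tray, plane_iron, wedge below 0.02 m/s); the robot touches nothing.
It fails at once if a tray falls onto the stand (faster than 0.6 m/s within 30 mm of the stand's axis) ((linear speed of deep_tray above 0.6 m/s and horizontal distance between deep_tray and stand below 0.03 m) or (linear speed of shallow_tray above 0.6 m/s and horizontal distance between shallow_tray and stand below 0.03 m)).
It fails at once if the iron or the wedge falls out of its tray (distance between plane_iron and deep_tray above 0.12 m or distance between wedge and shallow_tray above 0.12 m).
It fails at once if the glue jar or the chisel is knocked (moved more than 20 mm) (distance of any of glue_jar, chisel from where it was at the start of the episode above 0.02 m).
It also fails if it takes over 64 s, if anything falls off the work surface, if the arm or the gripper's body presses on something with over 40 N, if the wrist force passes 120 N, or if a joint passes its speed limit or range.

### The arm

A 7-joint arm with a two-finger parallel gripper is mounted at the origin on a cart in front of the work surface, level with it; the furniture and walls round the work are solid. World frame = base frame: x ahead of the robot, y to its left, z up, the work surface at z = 0. Lengths are in m, angles in rad, forces in N, time in s.
With the tool pointing down it reaches from about 0.4 to 0.85 m from the base axis. Payload 4.5 kg.
Tool frame: the origin (TCP) lies at the very end of the fingers, on their centre line; the grasp point (between the pads) lies 19 mm behind it (tcp_to_grasp is the z of the grasp point in the tool frame, in m); z points along the fingers, y is the line along which they close (so a half turn about z gives the same grasp; the last joint's range is limited). The gripper opens to 88 mm and grips with 3 to 60 N. Pads are 18 mm wide; open, the fingers measure 123 mm over their backs; the gripper's body (75 mm by 187 mm) begins 45 mm behind the grasp point.
Start: joints at [-1.097, 0.689, -0.195, 1.565, 0.157, 0.902, -0.215], TCP at [0.266, 0.566, 0.239] pointing down, gripper open.
Joint ranges: [-3.01, 3.01], [-0.46, 2.08], [-1.47, 1.51], [0.13, 2.56], [-1, 4.14], [0.04, 2.09], [-2.66, 2.66]. Speed limits (rad/s): [2.57, 2.57, 3.14, 3.14, 3.14, 3.14, 3.14].

### API

Orientations are given as a unit quaternion [x, y, z, w].
In Python, from plant import * gives the robot as it stands. The module is installed in compiled form; this text tells all that it offers.
- The arm moves only by the shell command python3 -m jog 'ROWS' [OPENING] [FORCE]. ROWS is JSON, a list that holds one entry, the list of rows, each a list of 6 numbers: the shift along the tool's x, y, z in m, then the turn, a rotation vector about the tool's x, y, z in rad. In form: [[[dx, dy, dz, ax, ay, az], ...]]. A call has 1 to 12 rows; each row shifts and turns the commanded pose from where the row before left it, along the tool's axes as they then stand; what a row does not reach is not made up. A row lasts 1/8 s, in which the tool goes at most 62.5 mm and 10.7 degrees, less where a joint would pass 70% of its speed; a pose out of reach is approached as far as the arm can. A call with a gripper value outside its range is refused whole. OPENING is the finger opening in m, from 0 to 0.0881, set as the call begins (- or left out, the last holds). The fingers move at their own pace and stop on an object; FORCE is the grip in N (left out, the last holds). Time passes only in rows, so rows that do not move let the fingers close. It gives the time, the measured TCP pose, the force, the opening and the grip force at its end, in the units of the state.
- get_state(): the state, without advancing time (a new reading comes with each control period).
- snapshot(name): name is "scene" or "top" or "wrist"; returns a dict with "frame" (384x512x3 uint8, red, green, blue), "mtx" (3x3 intrinsics, pixels), "xyz" and "orientation" of the camera in the world; the wrist camera has in their place "mount" (4x4, takes a point from camera to tool coordinates, whose origin is the TCP and whose axes are the flange's). Camera axes: x right, y down, z forward; pixel columns grow to the right and rows downward; lengths in m; the calibration is good to about 2 mm. A picture is of the moment at which its call begins: read the wrist's pose just before it. There is no depth.
- finish_job(): hands the job in; it is judged then, once.
The state is a dict: "clock": time; "q": joint angles; "qd": joint speeds; "joint_torque": joint torques, N m; "tool_pos": TCP position; "eef_rot": TCP orientation; "contact_force": force on the tool from outside, world axes, zero at the start; "moment": the same for the moment, N m; "opening": opening from 0.0 (shut) to 1.0 (fully open); "finger_force": force on a finger pad.
Only numpy, scipy, OpenCV 4.12 (cv2) and the standard library are available. Lean on these libraries where they do the work, as an engineer would, in place of code of your own. Each camera call takes 0.05 s, during which the arm holds its last target. There are 200 camera calls.

## Working session

There is one attempt and no reset: what is moved stays moved. The work goes in short steps, Python scripts to look and compute and a shell command to move; the robot and the scene stay as the last step left them, time stands still between calls to the robot, and variables do not carry over. Pictures are saved under pics/ and viewed, at most 10 in all, crops included, and the job is handed in when it is done.

```bash
mkdir -p pics; python3 - <<'E'
from plant import *
import cv2,numpy as np
s=get_state();print({k:np.round(v,4).tolist() for k,v in s.items()})
for n in("scene","top"):
    d=snapshot(n);print(n,d["mtx"],d["xyz"],d["orientation"])
    cv2.imwrite(f"pics/{n}0.png",cv2.resize(d["frame"][:,:,::-1],(800,600),interpolation=cv2.INTER_CUBIC))
d=snapshot("wrist");print(d["mtx"],d["mount"])
E
```

```text
{'clock': 0.0, 'q': [-1.0972, 0.69, -0.1945, 1.5663, 0.1573, 0.9025, -0.2151], 'qd': [0.0007, 0.0012, -0.0005, -0.0005, -0.0008, 0.0021, -0.0012], 'joint_torque': [0.0003, -52.7561, -1.2668, -15.3421, -0.0526, 0.0067, 0.0002], 'tool_pos': [0.2659, 0.5649, 0.2379], 'eef_rot': [0.2181, 0.9759, -0.0009, -0.0001], 'contact_force': [-0.1831, 0.629, -0.3247], 'moment': [0.0311, -0.0314, -0.0072], 'finger_force': 0.0, 'opening': 0.9969}
scene [[377.61008577   0.         256.60302172]
 [  0.         377.61008577 185.21308558]
 [  0.           0.           1.        ]] [-0.16081713  0.68084412  0.50228094] [-0.41737316  0.74542914 -0.44835669  0.2628903 ]
top [[433.85402381   0.         249.9260712 ]
 [  0.         433.85402381 186.77666601]
 [  0.           0.           1.        ]] [0.39841572 0.31440059 1.17784198] [-0.69746983  0.71521292 -0.02644591  0.03615154]
[[280.92965759   0.         254.38659399]
 [  0.         280.92965759 192.32124538]
 [  0.           0.           1.        ]] [[-1.04230019e-03 -9.56386498e-01 -2.92102345e-01  7.51287656e-02]
 [ 9.99999089e-01 -7.46212114e-04 -1.12505788e-03  1.42678861e-04]
 [ 8.58019860e-04 -2.92103252e-01  9.56386404e-01 -1.45512659e-01]
 [ 0.00000000e+00  0.00000000e+00  0.00000000e+00  1.00000000e+00]]
```

View pics/top0.png

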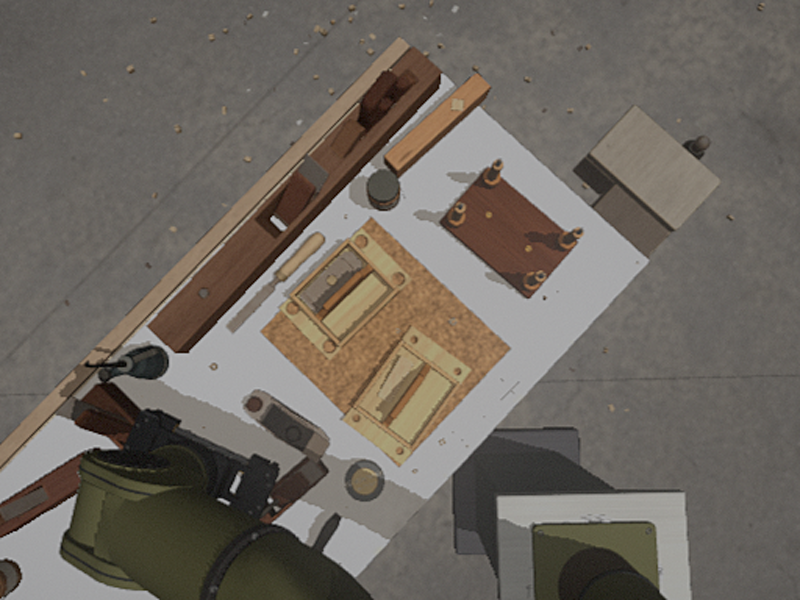

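View pics/scene0.png

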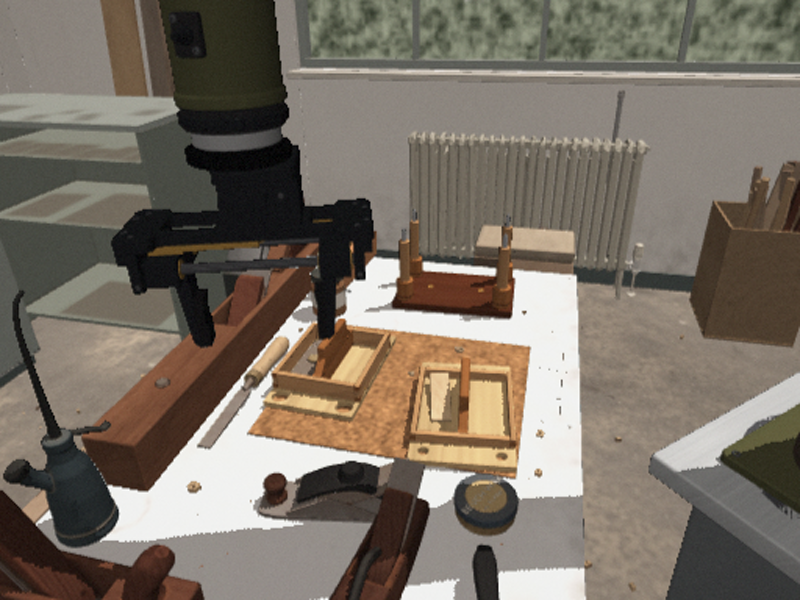

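Top picture: the deep tray (dark iron) is the far one at about (346,293), the shallow tray is at (410,395), and the stand's posts are at (495,175), (457,215), (573,238) and (537,280). The scene view agrees. I'll enlarge for accurate corners.

```bash
python3 - <<'E'
from plant import *
import cv2,numpy as np
f=snapshot("top")["frame"][:,:,::-1]
cv2.imwrite("pics/cA.png",cv2.resize(f[135:300,165:330],(594,594)[:2],interpolation=cv2.INTER_CUBIC))
cv2.imwrite("pics/cB.png",cv2.resize(f[95:200,275:380],(600,600),interpolation=cv2.INTER_CUBIC))
E
```

```text
(no output)
```

View pics/cA.png

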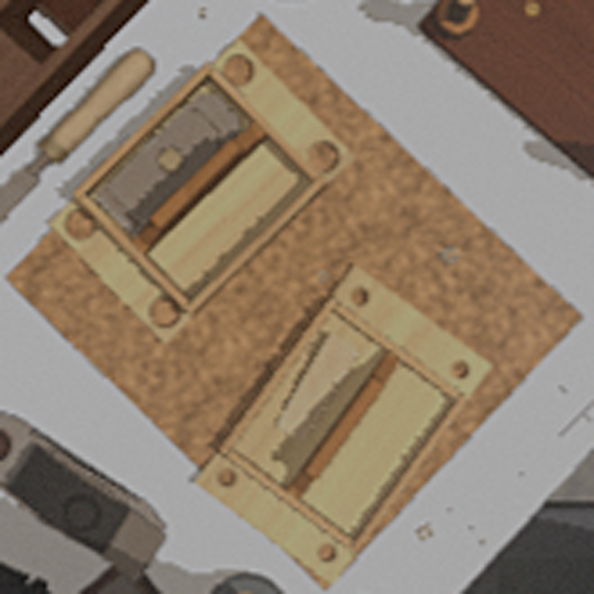

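View pics/cB.png

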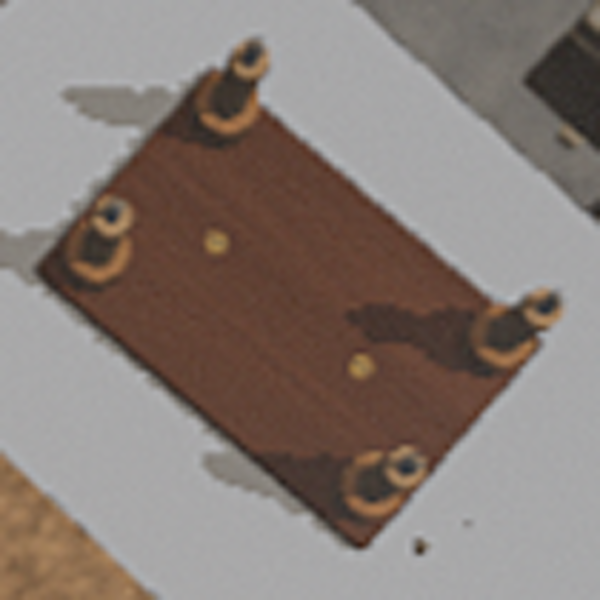

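```bash
cat >h.py <<'E'
from plant import *
import cv2,numpy as np
from scipy.spatial.transform import Rotation as R
from scipy.optimize import least_squares
H=np.array([[-83,-46],[-83,46],[83,46],[83,-46]])/1e3
def proj(P,K,xyz,q):
    c=(P-xyz)@R.from_quat(q).as_matrix(); u=c@np.array(K).T; return u[:,:2]/u[:,2:]
def cam(d,s=None):
    if "xyz" in d: return d["mtx"],np.array(d["xyz"]),d["orientation"]
    T=np.eye(4);T[:3,:3]=R.from_quat(s["eef_rot"]).as_matrix();T[:3,3]=s["tool_pos"];T=T@np.array(d["mount"])
    return d["mtx"],T[:3,3],R.from_matrix(T[:3,:3]).as_quat()
def fit(px,loc,cm,x0):
    "px Nx2, loc Nx3 points (world z), -> x,y,yaw"
    loc=np.array(loc,float)
    def f(p):
        c,s=np.cos(p[2]),np.sin(p[2]);w=loc.copy()
        w[:,0]=p[0]+c*loc[:,0]-s*loc[:,1];w[:,1]=p[1]+s*loc[:,0]+c*loc[:,1]
        return (proj(w,*cm)-px).ravel()
    r=least_squares(f,x0);return r.x,np.round(r.fun,2)
def hz(z,o=(0,1,2,3)): return np.c_[H[list(o)],np.full(len(o),z)]
def ray(px,cm,z):
    K,o,q=cm;v=R.from_quat(q).apply(np.linalg.inv(K)@np.array([*px,1.]));return o+v*(z-o[2])/v[2]
E
python3 - <<'E'
from h import *
cm=cam(snapshot("top"))
A=lambda p:(np.array(p)+.5)/3.6-.5+[165,135]
B=lambda p:(np.array(p)+.5)*105/600-.5+[275,95]
# order around
D=A([(239,69),(323,156),(164,312),(81,223)])
S=A([(360,296),(460,370),(328,552),(227,477)])
U=B([(113,216),(248,60),(543,306),(406,467)]);L=B([(100,248),(228,105),(503,335),(375,485)])
for n,px,z in(("deep",D,.012),("shal",S,.012),("up",U,.122),("low",L,.05)):
    w=np.array([ray(p,cm,z) for p in px]);c=w.mean(0)
    best=min((fit(px,hz(z,o),cm,[c[0],c[1],y]) for o in((0,1,2,3),(3,2,1,0)) for y in(-2.,-1,0,1,2)),key=lambda r:(r[1]**2).sum())
    print(n,best[0].round(4),best[1])
s=get_state();print(R.from_quat(s["eef_rot"]).as_matrix().round(3))
E
```

```text
deep [ 0.5027  0.408  -3.9632] [-0.1   0.17  0.25  0.04  0.19 -0.23 -0.35  0.03]
shal [ 0.3267  0.3062 -3.8015] [ 0.03 -0.09  0.09 -0.13 -0.14  0.17  0.02  0.05]
up [ 0.6018  0.1236 -2.3122] [-0.42  0.1   0.12 -0.23  0.25  0.07  0.05  0.04]
low [ 0.6016  0.1231 -2.3152] [-0.27  0.32  0.07 -0.52  0.28  0.06 -0.08  0.13]
[[-0.905  0.426 -0.   ]
 [ 0.426  0.905 -0.001]
 [-0.    -0.001 -1.   ]]
```

```bash
cat >>h.py <<'E'
def delta(x,y,z,yaw):
    "shift in present tool axes to reach x,y,z; then turn so tool points down with tool x at yaw (or +pi)"
    s=get_state();M=R.from_quat(s["eef_rot"]);d=M.inv().apply(np.array([x,y,z])-s["tool_pos"])
    print("t",round(s["clock"],2),"pos",np.round(s["tool_pos"],4),"q7",round(s["q"][6],2),"shift mm",(d*1e3).round(1))
    for w in(yaw,yaw+np.pi):
        T=R.from_euler("z",w)*R.from_euler("x",np.pi); print("  yaw",round(w,3),"turn",(M.inv()*T).as_rotvec().round(3))
E
python3 -c "
from h import *
delta(.5027,.408,.2,-.8216)"
```

```text
t 0.25 pos [0.266  0.5653 0.2383] q7 -0.22 shift mm [-281.1  -41.5   38.4]
  yaw -0.822 turn [-0.00e+00 -1.00e-03 -2.76e+00]
  yaw 2.32 turn [-0.001  0.     0.382]
```

```bash
python3 -m jog '[[[-0.04,-0.006,0.005,0,0,0],[-0.05,-0.007,0.007,0,0,0],[-0.05,-0.007,0.007,0,0,0],[-0.05,-0.007,0.007,0,0,0],[-0.05,-0.007,0.006,0,0,0],[-0.041,-0.0075,0.006,0,0,0],[0,0,0,0,0,0.127],[0,0,0,0,0,0.127],[0,0,0,0,0,0.128],[0,0,0,0,0,0]]]' 0.05 30; python3 - <<'E'
from h import *
delta(.5027,.408,.034,-.8216)
s=get_state();d=snapshot("wrist");f=d["frame"]
cm=cam(d,s)
c,sn=np.cos(-.8216),np.sin(-.8216)
w=np.array([[.5027+c*x-sn*y,.408+sn*x+c*y,z] for x,y,z in[*hz(.012),(.042,0,.07),(-.042,0,.07)]])
p=proj(w,*cm);print(p.round(1))
cv2.imwrite("pics/w1.png",cv2.resize(f[:,:,::-1],(800,600),interpolation=cv2.INTER_CUBIC))
E
```

```text
clock: 1.5
tool_pos: [0.5026, 0.4084, 0.2006]
eef_rot: [0.399, 0.917, -0.0, 0.0]
contact_force: [0.1, -0.7, -0.1]
opening: 0.565
finger_force: 0.0
t 1.5 pos [0.5026 0.4084 0.2006] q7 -0.09 shift mm [ -0.3  -0.2 166.6]
  yaw -0.822 turn [-1.00e-03 -0.00e+00 -3.14e+00]
  yaw 2.32 turn [-0.     0.     0.001]
[[213.6  99.5]
 [295.   99.5]
 [289.6 233.7]
 [219.  233.7]
 [254.2 222.1]
 [254.3 142.4]]
```

View pics/w1.png

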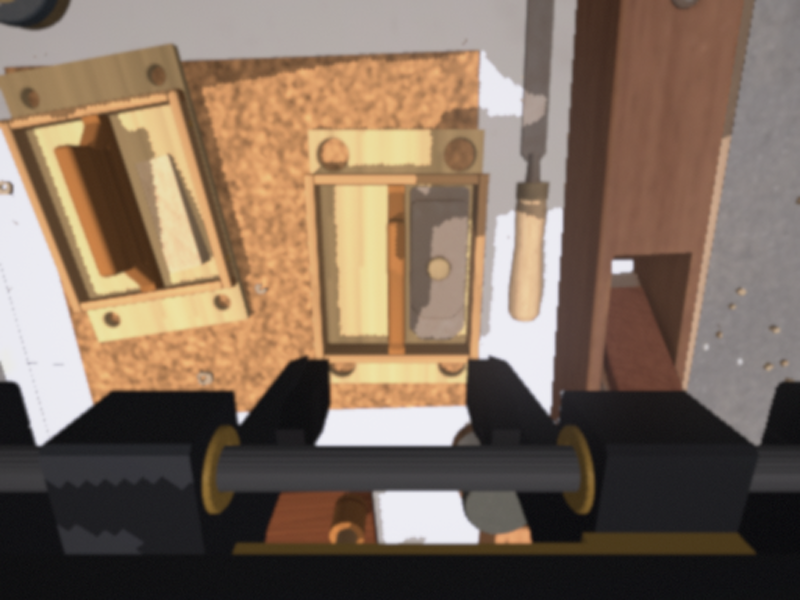

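The wrist view has the deep tray's holes at (333,153) and (461,153). That is within about 1 mm of my prediction, so the handle is centred between the fingers. Descending and gripping.

```bash
python3 -m jog '[[[0,0,0.03,0,0,0],[0,0,0.045,0,0,0],[0,0,0.045,0,0,0],[0,0,0.03,0,0,0],[0,0,0.0165,0,0,0],[0,0,0,0,0,0]]]' 0.05 30; python3 -m jog '[[[0,0,0,0,0,0],[0,0,0,0,0,0],[0,0,0,0,0,0],[0,0,0,0,0,0],[0,0,0,0,0,0]]]' 0 35;
```

```text
clock: 2.3
tool_pos: [0.5023, 0.4081, 0.0335]
eef_rot: [0.399, 0.917, -0.001, -0.0]
contact_force: [-0.4, 0.7, 0.7]
opening: 0.565
finger_force: 0.0
clock: 2.92
tool_pos: [0.5023, 0.408, 0.0346]
eef_rot: [0.399, 0.917, -0.0, -0.0]
contact_force: [-2.2, -1.9, 4.8]
opening: 0.133
finger_force: 35.0
```

```bash
python3 -m jog '[[[0,0,-0.005,0,0,0],[0,0,-0.012,0,0,0],[0,0,-0.022,0,0,0],[0,0,-0.03,0,0,0],[0,0,-0.03,0,0,0],[0,0,-0.03,0,0,0],[0,0,-0.022,0,0,0],[0,0,-0.012,0,0,0],[0,0,-0.005,0,0,0],[0,0,0,0,0,0]]]'; python3 -c "
from h import *
delta(.6018,.1236,.203,.8296)"
```

```text
clock: 4.18
tool_pos: [0.5025, 0.4082, 0.202]
eef_rot: [0.399, 0.917, -0.0, -0.0]
contact_force: [1.2, -0.4, -5.0]
opening: 0.136
finger_force: 35.0
t 4.17 pos [0.5025 0.4082 0.202 ] q7 -0.09 shift mm [-276.  -121.    -0.9]
  yaw 0.83 turn [-0.    0.    1.49]
  yaw 3.971 turn [-0.    -0.    -1.651]
```

```bash
python3 -m jog '[[[-0.008,-0.0035,0,0,0,0],[-0.018,-0.0079,0,0,0,0],[-0.026,-0.0114,0,0,0,0],[-0.030,-0.0132,0,0,0,0],[-0.032,-0.014,0,0,0,0],[-0.032,-0.014,0,0,0,0],[-0.030,-0.0132,0,0,0,0],[-0.028,-0.0123,0,0,0,0],[-0.026,-0.0114,0,0,0,0],[-0.022,-0.0096,0,0,0,0],[-0.016,-0.007,0,0,0,0],[-0.008,-0.0035,0,0,0,0]]]'; python3 -m jog '[[[0,0,0,0,0,0.05],[0,0,0,0,0,0.11],[0,0,0,0,0,0.15],[0,0,0,0,0,0.16],[0,0,0,0,0,0.16],[0,0,0,0,0,0.16],[0,0,0,0,0,0.16],[0,0,0,0,0,0.16],[0,0,0,0,0,0.15],[0,0,0,0,0,0.12],[0,0,0,0,0,0.08],[0,0,0,0,0,0.03]]]';  python3 -m jog '[[[0,0,0,0,0,0],[0,0,0,0,0,0],[0,0,0,0,0,0]]]'; python3 - <<'E'
from h import *
delta(.6018,.1236,.203,.8296)
s=get_state();d=snapshot("wrist");f=d["frame"];cm=cam(d,s)
ux=np.array([np.cos(.8296),np.sin(.8296)]);uy=np.array([-ux[1],ux[0]])
for z in(.142,.122,.05):print(z,proj(np.array([[*(np.array([.6018,.1236])+a*ux+b*uy),z] for a,b in H]),*cm).round(1).tolist())
M=R.from_quat(s["eef_rot"]).as_matrix()
for t in (.022,.030):
  print("hole",proj(np.array([np.array(s["tool_pos"])+M@[a,b,t] for a,b in H]),*cm).round(1).tolist())
cv2.imwrite("pics/w2.png",cv2.resize(f[:,:,::-1],(800,600),interpolation=cv2.INTER_CUBIC))
E
```

```text
clock: 5.68
tool_pos: [0.6022, 0.1217, 0.202]
eef_rot: [0.4, 0.916, -0.0, 0.0]
contact_force: [0.4, 0.1, -5.5]
opening: 0.133
finger_force: 35.0
clock: 7.18
tool_pos: [0.6016, 0.1251, 0.202]
eef_rot: [0.915, 0.404, -0.0, -0.001]
contact_force: [0.3, -0.2, -5.1]
opening: 0.136
finger_force: 35.0
clock: 7.55
tool_pos: [0.602, 0.1239, 0.2022]
eef_rot: [0.915, 0.403, 0.0, -0.0]
contact_force: [0.3, 0.3, -5.2]
opening: 0.132
finger_force: 35.0
t 7.55 pos [0.602  0.1239 0.2022] q7 -0.78 shift mm [-0.3  0.  -0.8]
  yaw 0.83 turn [-0.    -0.     0.001]
  yaw 3.971 turn [ 0.    -0.    -3.141]
0.142 [[307.3, 298.4], [201.0, 298.5], [187.6, 95.9], [320.4, 95.8]]
0.122 [[303.4, 284.4], [204.9, 284.5], [193.6, 96.8], [314.4, 96.8]]
0.05 [[293.2, 247.5], [215.1, 247.5], [208.4, 99.2], [299.8, 99.2]]
hole [[191.6, 332.1], [316.7, 331.9], [335.6, 92.6], [172.0, 92.8]]
hole [[193.8, 324.1], [314.5, 323.9], [331.8, 93.3], [175.8, 93.4]]
```

View pics/w2.png

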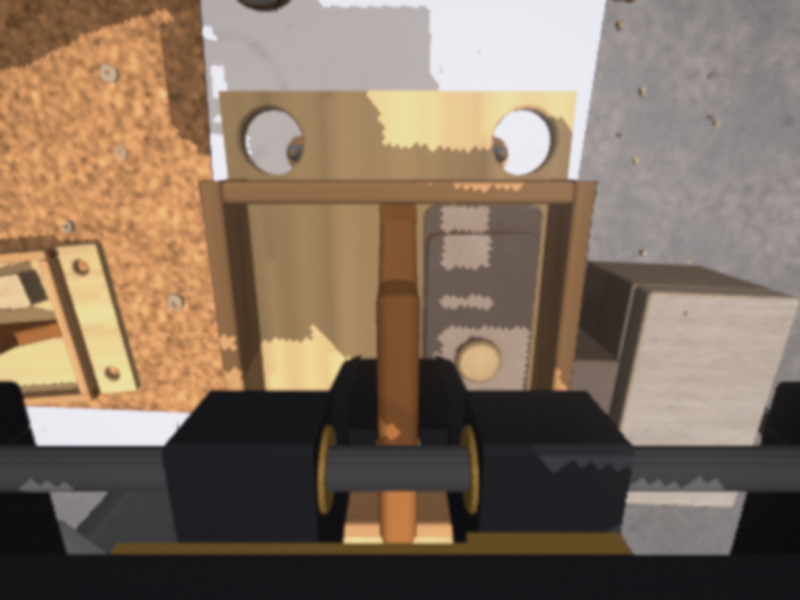

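Holes are at (272,140) and (523,141), and pin tips show through them at (296,150) and (501,150). The stand matches my estimate and the tray sits about 1.5 mm too far along tool x. I'll correct that, then lower until the pins are in the wide holes and check.

```bash
python3 -m jog '[[[-0.0017,0,0.004,0,0,0],[0,0,0.01,0,0,0],[0,0,0.014,0,0,0],[0,0,0.01,0,0,0],[0,0,0.005,0,0,0],[0,0,0,0,0,0],[0,0,0,0,0,0]]]'; python3 - <<'E'
from h import *
delta(.6018,.1236,.203,.8296)
s=get_state();d=snapshot("wrist");f=d["frame"];cm=cam(d,s)
ux=np.array([np.cos(.8296),np.sin(.8296)]);uy=np.array([-ux[1],ux[0]])
o=np.array([150,40])
for z in(.142,.122):print(z,((proj(np.array([[*(np.array([.6018,.1236])+a*ux+b*uy),z] for a,b in H[2:]]),*cm)-o+.5)*3.8).round(1).tolist())
M=R.from_quat(s["eef_rot"]).as_matrix()
for t in (.022,.030):
  print("hole",((proj(np.array([np.array(s["tool_pos"])+M@[a,b,t] for a,b in H[2:]]),*cm)-o+.5)*3.8).round(1).tolist())
cv2.imwrite("pics/w3.png",cv2.resize(f[40:140,150:360,::-1],None,fx=3.8,fy=3.8,interpolation=cv2.INTER_CUBIC))
E
```

```text
clock: 8.48
tool_pos: [0.6012, 0.1226, 0.1596]
eef_rot: [0.915, 0.403, 0.0, 0.0]
contact_force: [-0.2, 0.3, -4.8]
opening: 0.133
finger_force: 35.0
t 8.47 pos [0.6012 0.1226 0.1596] q7 -0.76 shift mm [  1.1  -0.2 -43.4]
  yaw 0.83 turn [ 0.001 -0.001  0.   ]
  yaw 3.971 turn [ 1.000e-03  1.000e-03 -3.141e+00]
0.142 [[74.6, 192.9], [714.2, 192.4]]
0.122 [[110.3, 199.9], [679.0, 199.4]]
hole [[707.0, 201.8], [85.6, 202.5]]
hole [[692.7, 204.3], [100.0, 204.9]]
```

View pics/w3.png

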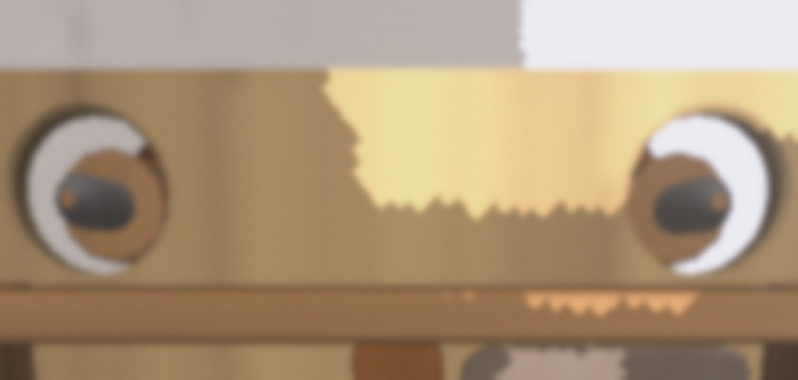

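The hole centres are at (92,190) and (703,190), and the upper shoulders at (112,207) and (683,207). The tray is still 2 mm too far along tool x and is fine laterally. I'll shift by −2 mm and lower in stages.

```bash
python3 -m jog '[[[-0.002,0,0,0,0,0],[0,0,0.003,0,0,0],[0,0,0.007,0,0,0],[0,0,0.007,0,0,0],[0,0,0.003,0,0,0],[0,0,0,0,0,0]]]'; python3 - <<'E'
from h import *
delta(.6018,.1236,.203,.8296)
s=get_state();d=snapshot("wrist");f=d["frame"]
cv2.imwrite("pics/w4.png",cv2.resize(f[40:140,150:360,::-1],None,fx=3.8,fy=3.8,interpolation=cv2.INTER_CUBIC))
E
```

```text
clock: 9.28
tool_pos: [0.5993, 0.1211, 0.1388]
eef_rot: [0.915, 0.403, -0.0, -0.0]
contact_force: [-0.5, -0.1, -4.7]
opening: 0.135
finger_force: 35.0
t 9.28 pos [0.5993 0.1211 0.1388] q7 -0.75 shift mm [  3.5   0.1 -64.2]
  yaw 0.83 turn [-0.     0.001  0.   ]
  yaw 3.971 turn [-1.000e-03 -1.000e-03 -3.141e+00]
```

View pics/w4.png

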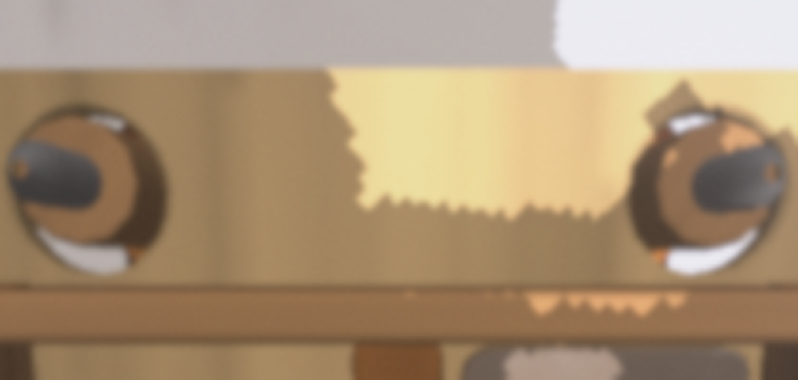

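The spindles are in the holes without touching. The ring centre is at row ~180 against hole centre ~190, so the tray is about 0.8 mm too far the other way. Correct and lower.

```bash
python3 -m jog '[[[0.0008,0,0.001,0,0,0],[0,0,0.004,0,0,0],[0,0,0.007,0,0,0],[0,0,0.008,0,0,0],[0,0,0.008,0,0,0],[0,0,0.007,0,0,0],[0,0,0.005,0,0,0],[0,0,0.003,0,0,0],[0,0,0,0,0,0],[0,0,0,0,0,0]]]'
```

```text
clock: 10.58
tool_pos: [0.6003, 0.1217, 0.0965]
eef_rot: [0.915, 0.403, 0.0, 0.0]
contact_force: [-0.7, 0.2, -5.1]
opening: 0.129
finger_force: 35.0
```

```bash
python3 -m jog '[[[0,0,0.003,0,0,0],[0,0,0.004,0,0,0],[0,0,0.003,0,0,0],[0,0,0.002,0,0,0],[0,0,0.001,0,0,0],[0,0,0,0,0,0]]]'; python3 -m jog '[[[0,0,0.001,0,0,0],[0,0,0.001,0,0,0],[0,0,0.001,0,0,0],[0,0,0,0,0,0],[0,0,0,0,0,0]]]'
```

```text
clock: 11.32
tool_pos: [0.6001, 0.1217, 0.0832]
eef_rot: [0.915, 0.403, 0.0, -0.0]
contact_force: [-0.3, 0.2, -4.7]
opening: 0.132
finger_force: 35.0
clock: 11.95
tool_pos: [0.6001, 0.1218, 0.0806]
eef_rot: [0.915, 0.403, 0.0, -0.0]
contact_force: [-1.2, 0.5, 1.3]
opening: 0.132
finger_force: 35.0
```

Contact force shows it seated at the expected height. Releasing and rising.

```bash
python3 -m jog '[[[0,0,0.0003,0,0,0],[0,0,0,0,0,0]]]'; python3 -m jog '[[[0,0,0,0,0,0],[0,0,0,0,0,0],[0,0,0,0,0,0],[0,0,0,0,0,0]]]' 0.05 ; python3 -m jog '[[[0,0,-0.01,0,0,0],[0,0,-0.02,0,0,0],[0,0,-0.035,0,0,0],[0,0,-0.035,0,0,0],[0,0,-0.02,0,0,0],[0,0,-0.01,0,0,0],[0,0,0,0,0,0]]]'; python3 - <<'E'
from h import *
delta(.3267,.3062,.2,-.660)
s=get_state();d=snapshot("wrist");f=d["frame"]
cv2.imwrite("pics/w5.png",cv2.resize(f[:,:,::-1],(800,600),interpolation=cv2.INTER_CUBIC))
E
```

```text
clock: 12.2
tool_pos: [0.6001, 0.1218, 0.0806]
eef_rot: [0.915, 0.403, 0.0, -0.0]
contact_force: [-2.9, 0.7, 5.2]
opening: 0.131
finger_force: 35.0
clock: 12.7
tool_pos: [0.6002, 0.1217, 0.0798]
eef_rot: [0.915, 0.403, 0.0, 0.0]
contact_force: [-0.1, 1.5, 0.7]
opening: 0.558
finger_force: 0.0
clock: 13.58
tool_pos: [0.6003, 0.1217, 0.2105]
eef_rot: [0.915, 0.403, 0.001, 0.0]
contact_force: [-0.3, -0.2, -0.7]
opening: 0.57
finger_force: 0.0
t 13.57 pos [0.6003 0.1217 0.2105] q7 -0.78 shift mm [ -48.6 -326.4   10.2]
  yaw -0.66 turn [-0.00e+00 -1.00e-03  1.49e+00]
  yaw 2.482 turn [ 1.000e-03 -0.000e+00 -1.652e+00]
```

View pics/w5.png

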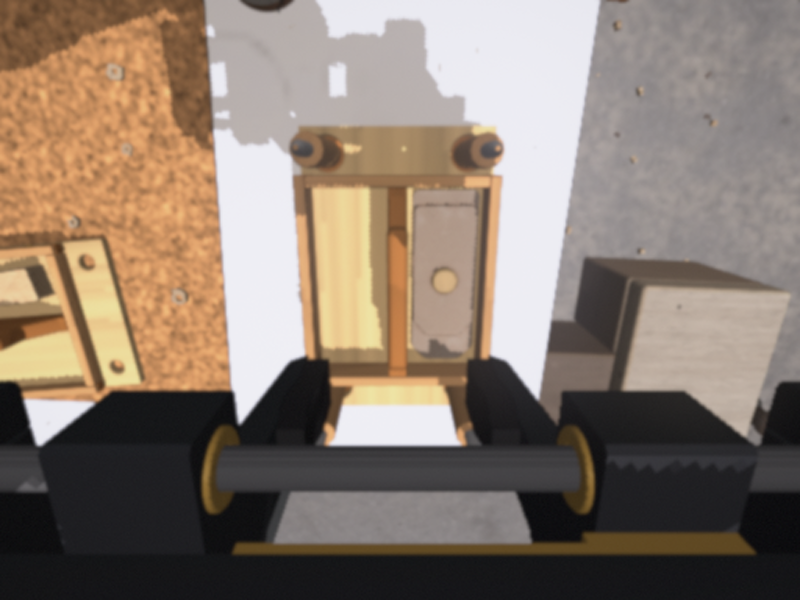

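Deep tray is seated: posts at (312,150) and (482,150) through its holes, iron inside at (445,270). Next is the shallow tray.

```bash
python3 -m jog '[[[-0.003,-0.02,0.001,0,0,0.05],[0,0,0,0,0,-0.05],[-0.0065,-0.0437,0.001,0,0,0],[-0.0065,-0.0437,0.001,0,0,0],[-0.0065,-0.0437,0.001,0,0,0],[-0.0065,-0.0437,0.001,0,0,0],[-0.0065,-0.0437,0.001,0,0,0],[-0.0065,-0.0437,0.002,0,0,0],[-0.0045,-0.030,0.002,0,0,0],[-0.002,-0.0142,0,0,0,0]]]'; python3 -m jog '[[[0,0,0,0,0,0.1],[0,0,0,0,0,0.165],[0,0,0,0,0,0.165],[0,0,0,0,0,0.165],[0,0,0,0,0,0.165],[0,0,0,0,0,0.165],[0,0,0,0,0,0.165],[0,0,0,0,0,0.165],[0,0,0,0,0,0.145],[0,0,0,0,0,0.09],[0,0,0,0,0,0],[0,0,0,0,0,0]]]';python3 - <<'E'
from h import *
delta(.3267,.3062,.037,-.660)
s=get_state();d=snapshot("wrist");f=d["frame"];cm=cam(d,s)
c,sn=np.cos(-.66),np.sin(-.66)
p=proj(np.array([[.3267+c*x-sn*y,.3062+sn*x+c*y,.012] for x,y in H]),*cm);print(p.round(1))
g=cv2.cvtColor(f,cv2.COLOR_RGB2GRAY)
np.save("w6.npy",f)
for u,v in p:
    u,v=int(u),int(v);w=cv2.GaussianBlur(g,(3,3),0)[v-12:v+13,u-12:u+13]
    _,b=cv2.threshold(w,0,255,cv2.THRESH_BINARY_INV+cv2.THRESH_OTSU)
    n,l,st,ce=cv2.connectedComponentsWithStats(b)
    print(u,v,[(st[i,4],(ce[i]+[u-12,v-12]).round(1).tolist()) for i in range(1,n) if st[i,4]>8])
E
```

```text
clock: 14.88
tool_pos: [0.3256, 0.307, 0.1995]
eef_rot: [0.914, 0.405, -0.0, 0.0]
contact_force: [0.3, -0.0, 0.6]
opening: 0.569
finger_force: 0.0
clock: 16.38
tool_pos: [0.3271, 0.306, 0.1999]
eef_rot: [0.946, -0.323, 0.0, -0.0]
contact_force: [-0.7, 0.2, -0.3]
opening: 0.57
finger_force: 0.0
t 16.38 pos [0.3271 0.306  0.1999] q7 -2.21 shift mm [ -0.5   0.2 162.9]
  yaw -0.66 turn [-0.    -0.     0.001]
  yaw 2.482 turn [ 1.00e-03 -0.00e+00 -3.14e+00]
[[289.9 234.8]
 [219.1 234.8]
 [213.8 100.5]
 [295.3 100.5]]
289 234 [(np.int32(180), [293.4, 229.4]), (np.int32(38), [291.8, 235.8])]
219 234 [(np.int32(439), [217.1, 231.0])]
213 100 [(np.int32(127), [215.0, 101.4])]
295 100 [(np.int32(108), [296.7, 101.1])]
```

```bash
python3 -m jog '[[[-0.0005,0.0005,0.03,0,0,0],[0,0,0.045,0,0,0],[0,0,0.045,0,0,0],[0,0,0.03,0,0,0],[0,0,0.013,0,0,0],[0,0,0,0,0,0]]]'; python3 -m jog '[[[0,0,0,0,0,0],[0,0,0,0,0,0],[0,0,0,0,0,0],[0,0,0,0,0,0],[0,0,0,0,0,0]]]' 0 35; python3 -m jog '[[[0,0,-0.005,0,0,0],[0,0,-0.012,0,0,0],[0,0,-0.022,0,0,0],[0,0,-0.03,0,0,0],[0,0,-0.03,0,0,0],[0,0,-0.03,0,0,0],[0,0,-0.025,0,0,0],[0,0,-0.014,0,0,0],[0,0,-0.005,0,0,0],[0,0,0,0,0,0]]]'; python3 -c "
from h import *
delta(.6003,.1217,.21,.8296)"
```

```text
clock: 17.18
tool_pos: [0.3259, 0.3058, 0.0363]
eef_rot: [0.946, -0.324, -0.001, 0.0]
contact_force: [0.3, -0.3, -0.1]
opening: 0.567
finger_force: 0.0
clock: 17.8
tool_pos: [0.3258, 0.3063, 0.0372]
eef_rot: [0.946, -0.324, 0.0, -0.0]
contact_force: [-0.4, 0.7, 3.7]
opening: 0.133
finger_force: 35.0
clock: 19.05
tool_pos: [0.3253, 0.3061, 0.2097]
eef_rot: [0.946, -0.324, -0.0, 0.0]
contact_force: [-0.2, -0.7, -3.1]
opening: 0.132
finger_force: 35.0
t 19.05 pos [0.3253 0.3061 0.2097] q7 -2.35 shift mm [330.3 -22.9  -0.4]
  yaw 0.83 turn [ 0.000e+00  1.000e-03 -1.489e+00]
  yaw 3.971 turn [ 1.000e-03 -0.000e+00  1.652e+00]
```

```bash
python3 -m jog '[[[0.01,-0.0007,0,0,0,0],[0.02,-0.0014,0,0,0,0],[0.03,-0.002,0,0,0,0],[0.036,-0.0025,0,0,0,0],[0.036,-0.0025,0,0,0,0],[0.036,-0.0025,0,0,0,0],[0.036,-0.0025,0,0,0,0],[0.036,-0.0025,0,0,0,0],[0.034,-0.0024,0,0,0,0],[0.028,-0.002,0,0,0,0],[0.018,-0.0012,0,0,0,0],[0.010,-0.0007,0,0,0,0]]]'; python3 -m jog '[[[0,0,0,0,0,-0.05],[0,0,0,0,0,-0.11],[0,0,0,0,0,-0.15],[0,0,0,0,0,-0.16],[0,0,0,0,0,-0.16],[0,0,0,0,0,-0.16],[0,0,0,0,0,-0.16],[0,0,0,0,0,-0.16],[0,0,0,0,0,-0.15],[0,0,0,0,0,-0.12],[0,0,0,0,0,-0.08],[0,0,0,0,0,-0.029]]]';  python3 -m jog '[[[0,0,0,0,0,0],[0,0,0,0,0,0],[0,0,0,0,0,0]]]'; python3 -c "
from h import *
delta(.6013,.1228,.184,.8296)"
```

```text
clock: 20.55
tool_pos: [0.6009, 0.1199, 0.209]
eef_rot: [0.946, -0.325, -0.0, 0.001]
contact_force: [-0.2, 0.4, -3.6]
opening: 0.134
finger_force: 35.0
clock: 22.05
tool_pos: [0.6, 0.1215, 0.2094]
eef_rot: [0.915, 0.403, -0.001, -0.0]
contact_force: [-0.4, -0.2, -3.7]
opening: 0.134
finger_force: 35.0
clock: 22.42
tool_pos: [0.6005, 0.1219, 0.2099]
eef_rot: [0.915, 0.402, -0.0, 0.0]
contact_force: [0.1, 0.1, -2.7]
opening: 0.133
finger_force: 35.0
t 22.43 pos [0.6005 0.1219 0.2099] q7 -0.86 shift mm [ 1.2  0.  25.9]
  yaw 0.83 turn [-0.     0.    -0.001]
  yaw 3.971 turn [0.   0.   3.14]
```

```bash
python3 -m jog '[[[0.0012,0,0.003,0,0,0],[0,0,0.007,0,0,0],[0,0,0.008,0,0,0],[0,0,0.005,0,0,0],[0,0,0.0025,0,0,0],[0,0,0,0,0,0],[0,0,0,0,0,0]]]'; python3 - <<'E'
from h import *
delta(.6013,.1228,.184,.8296)
s=get_state();d=snapshot("wrist");f=d["frame"];cm=cam(d,s)
np.save("w7.npy",f)
o=np.array([150,40]);M=R.from_quat(s["eef_rot"]).as_matrix();P=np.array(s["tool_pos"])
for n,t in(("holetop",.0252),("holebot",.0332),("tip",P[2]-.146),("shoulder",P[2]-.122)):
  print(n,((proj(np.array([P+M@[a,b,t] for a,b in H[2:]]),*cm)-o+.5)*3.8).round(1).tolist())
cv2.imwrite("pics/w7.png",cv2.resize(f[40:140,150:360,::-1],None,fx=3.8,fy=3.8,interpolation=cv2.INTER_CUBIC))
E
```

```text
clock: 23.3
tool_pos: [0.6015, 0.1228, 0.1847]
eef_rot: [0.915, 0.403, 0.0, 0.0]
contact_force: [0.4, -0.1, -4.3]
opening: 0.137
finger_force: 35.0
t 23.3 pos [0.6015 0.1228 0.1847] q7 -0.86 shift mm [-0.1 -0.2  0.7]
  yaw 0.83 turn [ 0.    -0.001 -0.001]
  yaw 3.971 turn [-1.000e-03 -0.000e+00  3.141e+00]
holetop [[701.1, 202.8], [91.5, 203.5]]
holebot [[687.4, 205.2], [105.4, 205.8]]
tip [[678.7, 206.7], [114.1, 207.3]]
shoulder [[645.9, 212.2], [147.2, 212.8]]
```

View pics/w7.png

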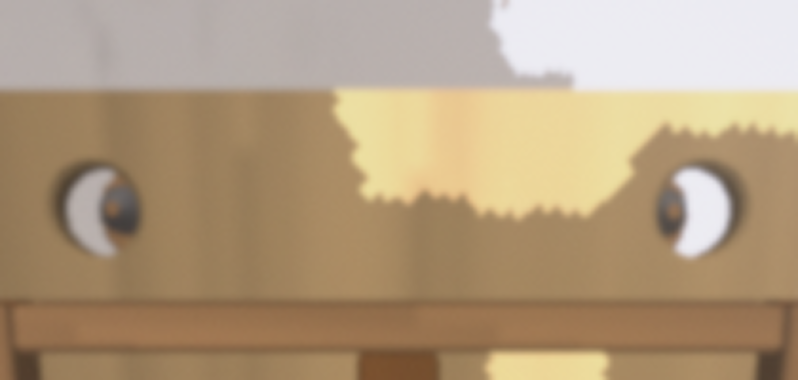

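Holes are at (97,209) and (701,209), pin tips at (113,209) and (674,210). The tray should move about +0.4 mm in x and −0.6 mm in y. After that, lower onto the tips and watch the force.

```bash
python3 -m jog '[[[0.0004,-0.0006,0,0,0,0],[0,0,0.002,0,0,0],[0,0,0.003,0,0,0],[0,0,0.003,0,0,0],[0,0,0.003,0,0,0],[0,0,0.002,0,0,0],[0,0,0,0,0,0]]]'; python3 -c "
from h import *
delta(.6013,.1228,.155,.8296)"
```

```text
clock: 24.22
tool_pos: [0.601, 0.1235, 0.1712]
eef_rot: [0.915, 0.403, -0.0, -0.0]
contact_force: [0.2, -0.9, -3.1]
opening: 0.13
finger_force: 35.0
t 24.23 pos [0.601  0.1235 0.1712] q7 -0.86 shift mm [-0.3  0.7 16.2]
  yaw 0.83 turn [-0.     0.    -0.001]
  yaw 3.971 turn [0.    0.    3.141]
```

```bash
python3 -m jog '[[[0,0,0.002,0,0,0],[0,0,0.003,0,0,0],[0,0,0.003,0,0,0],[0,0,0.002,0,0,0],[0,0,0.001,0,0,0],[0,0,0,0,0,0]]]'
```

```text
clock: 24.98
tool_pos: [0.6011, 0.1235, 0.1604]
eef_rot: [0.915, 0.403, -0.0, -0.0]
contact_force: [0.0, 0.1, -4.5]
opening: 0.131
finger_force: 35.0
```

```bash
python3 -m jog '[[[0,0,0.001,0,0,0],[0,0,0.001,0,0,0],[0,0,0.001,0,0,0],[0,0,0,0,0,0],[0,0,0,0,0,0]]]'
```

```text
clock: 25.6
tool_pos: [0.6011, 0.1235, 0.1574]
eef_rot: [0.915, 0.403, 0.0, -0.0]
contact_force: [-0.5, 0.3, -3.1]
opening: 0.134
finger_force: 35.0
```

```bash
python3 -m jog '[[[0,0,0.001,0,0,0],[0,0,0.0008,0,0,0],[0,0,0.0008,0,0,0],[0,0,0,0,0,0],[0,0,0,0,0,0]]]'
```

```text
clock: 26.22
tool_pos: [0.6011, 0.1234, 0.1553]
eef_rot: [0.915, 0.403, 0.0, -0.0]
contact_force: [-2.7, -0.2, 2.6]
opening: 0.132
finger_force: 35.0
```

Seated at the expected height. Release and retreat.

```bash
python3 -m jog '[[[0,0,0.0003,0,0,0],[0,0,0,0,0,0]]]'; python3 -m jog '[[[0,0,0,0,0,0],[0,0,0,0,0,0],[0,0,0,0,0,0],[0,0,0,0,0,0]]]' 0.05 ; python3 -m jog '[[[0,0,-0.01,0,0,0],[0,0,-0.02,0,0,0],[0,0,-0.03,0,0,0],[0,0,-0.03,0,0,0],[0,0,-0.02,0,0,0],[0,0,-0.01,0,0,0],[0,0,0,0,0,0],[0,0,0,0,0,0]]]'; python3 - <<'E'
from h import *
d=snapshot("wrist");f=d["frame"]
s=get_state();cm=cam(d,s);M=R.from_quat(s["eef_rot"]).as_matrix();P=np.array(s["tool_pos"])
# hole rims expected at seated height .130
p=proj(np.array([P+M@[a,b,P[2]-.130] for a,b in H[2:]]),*cm);print(p.round(1).tolist())
t=snapshot("top");print(proj(np.array([[.6014,.123,.13]]),*cam(t)))
cv2.imwrite("pics/w8.png",cv2.resize(f[:,:,::-1],(800,600)))
E
```

```text
clock: 26.48
tool_pos: [0.6011, 0.1235, 0.1552]
eef_rot: [0.915, 0.403, 0.0, -0.0]
contact_force: [-3.0, -0.1, 5.4]
opening: 0.131
finger_force: 35.0
clock: 26.98
tool_pos: [0.6012, 0.1234, 0.1544]
eef_rot: [0.915, 0.403, 0.0, 0.0]
contact_force: [-0.0, -0.9, -0.2]
opening: 0.554
finger_force: 0.0
clock: 27.98
tool_pos: [0.6005, 0.1234, 0.2737]
eef_rot: [0.915, 0.403, -0.001, -0.0]
contact_force: [-0.9, 0.2, 0.7]
opening: 0.571
finger_force: 0.0
[[301.1, 98.5], [206.8, 98.6]]
[[332.61986389 139.85346711]]
```

View pics/w8.png

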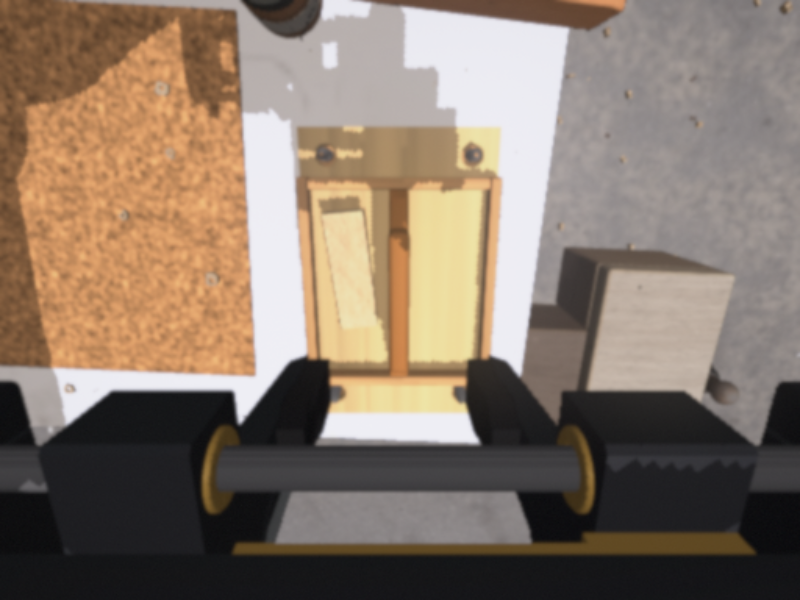

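The shallow tray is seated, with the pins showing in its holes at (325,153) and (473,153) and the wedge inside at (350,265). Handing in.

```bash
python3 -c "
from plant import *
print(finish_job())"
```

```text
the job is handed in; nothing more can be done
None
```

Both trays look home on the stand, the deep one with the iron and the shallow one with the wedge; I handed the job in at about 28 s with the gripper clear, no verdict came back, and I viewed 11 pictures, one over the limit of 10.

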